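Close up the lathe tooling case

ROBOT

A 6-joint arm with a two-finger parallel gripper is mounted at the origin on the work surface. World frame = base frame: x ahead of the robot, y to its left, z up, the work surface at z = 0. Lengths are in m, angles in degrees, forces in N, time in s.
With the tool pointing down it reaches from about 0.325 to 0.775 m from the base axis. Payload 5.5 kg.
Tool frame: the origin (TCP) lies on the centre line of the jaws, within the pads' length; the fingertips stand 25 mm ahead of it and the grasp point (between the pads) lies 6 mm ahead of it; z points along the fingers, y is the line along which they close (so a half turn about z gives the same grasp; the last joint's range is limited). The gripper opens to 85 mm and grips with 20 to 120 N. Pads are 22 mm wide; open, the fingers measure 114 mm over their backs; the gripper's body (76 mm by 85 mm) begins 54 mm behind the grasp point. The pads swing forward as they close: fully open they stand 13 mm farther back than shut.
Start: joints at [-72.978, 5.22, 70.514, -0, 104.267, -3.249], TCP at [0.208, -0.563, 0.256] pointing down, gripper open.
Joint ranges: [-164.24, 164.24], [-49.07, 125.15], [9.68, 141.18], [-86.29, 266.29], [3.28, 154.24], [-151.56, 151.56]. Speed limits (degrees/s): [147.25, 147.25, 172.46, 180, 180, 180].

INTERFACE

Orientations are given as a 3x3 rotation matrix whose columns are the frame's x, y, z axes.
In Python, from cell import status, read_camera, get_calibration, env gives the robot as it stands.
- The arm moves only by the shell command python3 -m pendant 'ROWS' [FORCE]. ROWS is JSON, a list of rows, each a list of 5 numbers: the opening, from 0 (shut) to 1 (fully open), then the shift along the tool's x, y, z in m, then the turn about the tool's z in degrees. A call has 1 to 20 rows; each row shifts and turns the commanded pose from where the row before left it, along the tool's axes as they then stand; what a row does not reach is not made up. A row lasts 1/8 s, in which the tool goes at most 62.5 mm and 10.7 degrees, less where a joint would pass 70% of its speed; a pose out of reach is approached as far as the arm can. A call is refused whole if a number of a shift passes 0.0625 or a number of a turn 10.7, either way. A call with a gripper value outside its range is refused whole. The fingers move at their own pace and stop on an object; FORCE is the grip in N (left out, the last holds). Time passes only in rows, so rows that do not move let the fingers close. It gives the time, the measured TCP pose, the force, the opening and the grip force at its end, in the units of the state.
- status.read_state(): the state, without advancing time (a new reading comes with each control period).
- read_camera(name): name is "scene" or "top"; returns the picture (480x640x3 uint8, red, green, blue); there is no depth.
- get_calibration(name): a dict with "K" (3x3 intrinsics, pixels), "k1" (the pictures are not rectified: a ray, as slopes to the right and down, at radius r is drawn at 1 + k1 r^2 times it, then the intrinsics apply), "R" (3x3) and "t" (3): a world point X has camera coordinates R X + t. Camera axes: x right, y down, z forward; pixel columns grow to the right and rows downward; lengths in m; the calibration is good to about 2 mm. A picture is of the moment at which its call begins. get_calibration takes no time and is no camera call.
- env.sign_off(): hands the job in; it is judged then, once.
The state is a dict: "clock": time; "joints": joint angles; "qvel": joint speeds; "effort": joint torques, N m; "tool_pos": TCP position; "ee_rot": TCP orientation; "ft_force": force on the tool from outside, world axes, zero at the start; "ft_torque": the same for the moment, N m; "finger_gap": opening from 0.0 (shut) to 1.0 (fully open); "gripper_force": force on a finger pad.
Only numpy, scipy, OpenCV 4.12 (cv2) and the standard library are available. Lean on these libraries where they do the work, as an engineer would, in place of code of your own. Each camera call takes 0.05 s, during which the arm holds its last target. There are 200 camera calls.

TASK

Put the lathe tooling case away for the day: with the fingers, push the upright orange flap all the way down into the case first, then swing the teal lid over until it is fully shut on top of it. Do not pick up or shift the boring bar in the case, the chuck key, the oil bottle or the tool block, and finish with the robot clear of everything.

Things in the scene. Friction and masses are not known exactly. Their poses are not given: they have to be found in the camera images.
- case: Open cream steel case fixed to the bench, 170 mm (its x) by 190 mm (its y) by 85 mm high, walls 5 mm, foam bed inside 20 mm above the bench, fixed tools in it under 40 mm. Origin at the centre of its underside, z up. Teal lid hinged along its +y rim, orange flap inside along its -y wall; both hinge lines run along the case's x axis.
- lid (a joint): Angle of the teal lid, a flat plate 174 mm (along the hinge) by 192 by 8 mm, outer ribs 3 mm. 0 = fully shut, flat on the rim; 1.57 = upright; starts at 1.65 to 1.95, leaning outwards to the case's +y; stop at 2.1. Stiff hinge: stays at any angle; a push at the free edge takes 2 to 6 N. It is pushed on its outer face, towards the case's -y and down.
- flap (a joint): Angle of the orange flap, a plate 150 mm (along the hinge) by 125 by 5 mm. 0 = folded down level, its top 63 mm above the bench; 1.57 = upright; starts at 1.35 to 1.6, stop at 1.7. Stiff hinge: stays at any angle; a push at the free edge takes 1 to 3 N. It folds towards the case's +y; push the face with brass inserts, which looks to -y when upright and up when folded.
- lid_hinge (a point): Middle of the lid's hinge line, at (0, 95, 85) mm in the case's frame; axes as the case's.
- lid_edge (a point): Middle of the lid's free edge, on its outer face, 192 mm from the hinge line; the outer face is 8 mm off the plane through the hinge. Shut, it is 93 mm above the bench. Its z axis points out of the outer face (up when shut).
- flap_hinge (a point): Middle of the flap's hinge line, at (0, -83, 58) mm in the case's frame; axes as the case's.
- flap_edge (a point): Middle of the flap's free edge, on the face with the inserts, 125 mm from the hinge line; that face is 5 mm off the plane through the hinge. Its z axis points out of that face (up when folded).
- boring_bar: Loose steel bar 18 by 100 by 18 mm with a brass tip, lying on the foam in the case, under where the flap folds, along the case's y. Origin at the centre of its underside. Bystander: not to be moved or lifted.
- chuck_key: Loose T-shaped steel chuck key lying flat on the bench beside the case's -y wall: shaft 100 mm, cross bar 125 mm, 16 mm high. Origin under the middle of the shaft. Bystander.
- oil_bottle: Loose yellow oil bottle with a red cap, 52 mm across, 110 mm high, standing off the case's +x end. Origin at the centre of its underside. Bystander.
- tool_block: Loose steel quick-change tool block 50 by 75 by 70 mm with a dark tool bit through it, standing off the case's +x end. Origin at the centre of its underside. Bystander.

How it is judged:
By the outcome, as a careful person would: the job done as asked, in the order asked, and still so for the second after the job is handed in, with the robot touching nothing.
It also fails if it takes over 54 s, if anything falls off the work surface, if the arm or the gripper's body presses on something with over 40 N, if the wrist force passes 120 N, or if a joint passes its speed limit or range.

## Working session

There is one attempt and no reset: what is moved stays moved. The work goes in short steps, Python scripts to look and compute and a shell command to move; the robot and the scene stay as the last step left them, time stands still between calls to the robot, and variables do not carry over. Pictures are saved under pics/ and viewed, at most 10 in all, crops included, and the job is handed in when it is done.

```bash
ls; mkdir -p pics
python3 - <<'E'
from cell import status, read_camera, get_calibration, env
import cv2
for n in("scene","top"):
    cv2.imwrite(f"pics/{n}0.png",read_camera(n)[:,:,::-1]); c=get_calibration(n); print(n,c)
s=status.read_state(); print(s["clock"],s["tool_pos"],s["ee_rot"],s["ft_force"])
E
```

```text
pics
scene {'K': array([[468.19574003,   0.        , 321.41819057],
       [  0.        , 468.19574003, 233.40322921],
       [  0.        ,   0.        ,   1.        ]]), 'k1': -0.10068675677484192, 'R': array([[-0.40017775,  0.91634961, -0.01269492],
       [ 0.54360364,  0.22619853, -0.80828788],
       [-0.73780271, -0.33035984, -0.58865061]]), 't': array([ 0.28607311, -0.23347435,  1.34859162])}
top {'K': array([[567.35903882,   0.        , 318.13676907],
       [  0.        , 567.35903882, 235.97689699],
       [  0.        ,   0.        ,   1.        ]]), 'k1': -0.06157493712036139, 'R': array([[ 0.02856893, -0.9991639 ,  0.02924568],
       [-0.99716927, -0.03052321, -0.06871515],
       [ 0.06955037, -0.02719977, -0.99720756]]), 't': array([-0.06659938,  0.58767989,  0.96453996])}
0.1 [ 0.20782675 -0.5626276   0.25521957] [[ 9.38048957e-01  3.46502315e-01 -5.48349964e-04]
 [ 3.46502737e-01 -9.38047343e-01  1.74244158e-03]
 [ 8.93818132e-05 -1.82450027e-03 -9.99998332e-01]] [-0.46426588  0.25237555 -0.01140364]
```

View pics/scene0.png

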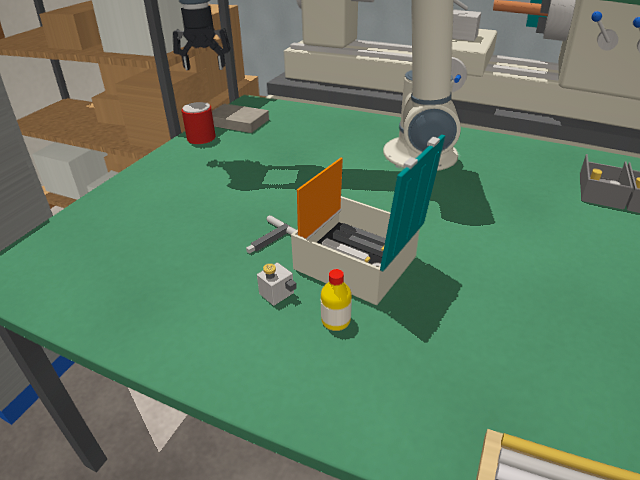

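View pics/top0.png

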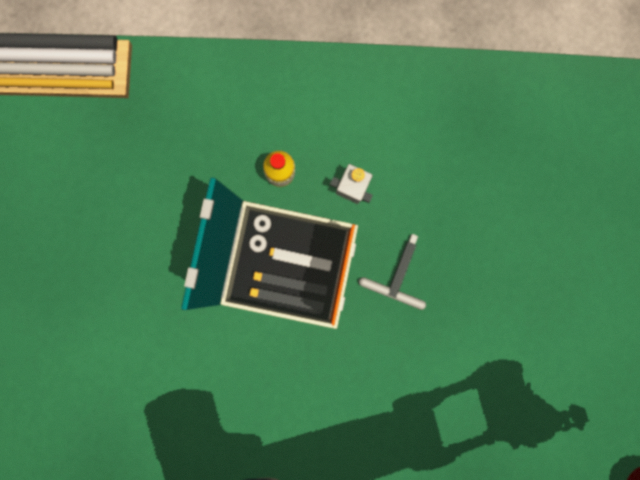

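```bash
cat > h.py <<'E'
import numpy as np, cv2
from cell import get_calibration
def ray(n,uv):
    c=get_calibration(n); R=np.array(c["R"]); t=np.array(c["t"])
    p=cv2.undistortPoints(np.array([[uv]],float),np.array(c["K"]),np.array([c["k1"],0,0,0,0.]))[0,0]
    d=R.T@np.array([p[0],p[1],1]); return -R.T@t, d/np.linalg.norm(d)
def plane(n,uv,z):
    o,d=ray(n,uv); return o+d*(z-o[2])/d[2]
E
python3 - <<'E'
from h import *
P=[plane("top",p,.085) for p in [(244,203),(356,226),(337,326),(222,302)]]
P=np.array(P);print(P.round(4)); print([np.linalg.norm(P[i]-P[(i+1)%4]).round(4) for i in range(4)])
im=cv2.imread("pics/top0.png"); cv2.imwrite("pics/t1.png",cv2.resize(im[160:340,165:365],None,fx=3.3,fy=3.3,interpolation=cv2.INTER_CUBIC))
im=cv2.imread("pics/scene0.png"); cv2.imwrite("pics/s1.png",cv2.resize(im[125:310,240:470],None,fx=3,fy=3,interpolation=cv2.INTER_CUBIC))
E
```

```text
[[ 0.635   0.0747  0.085 ]
 [ 0.6031 -0.1087  0.085 ]
 [ 0.4405 -0.082   0.085 ]
 [ 0.4738  0.1041  0.085 ]]
[np.float64(0.1862), np.float64(0.1648), np.float64(0.189), np.float64(0.1638)]
```

View pics/t1.png

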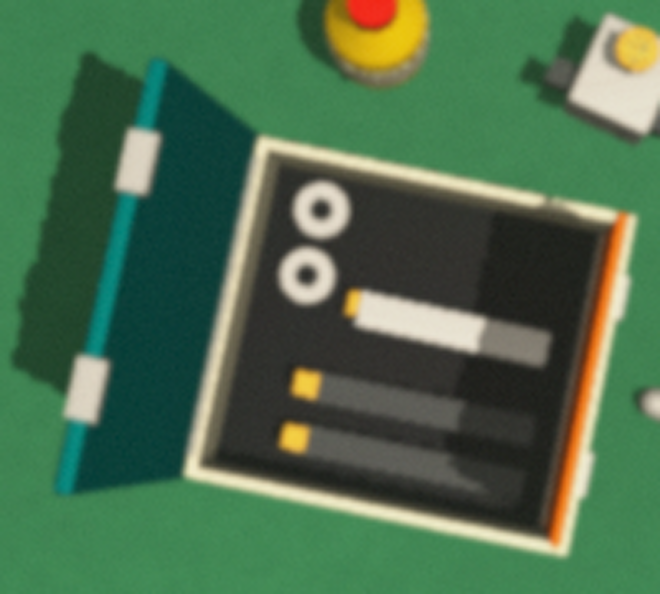

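View pics/s1.png

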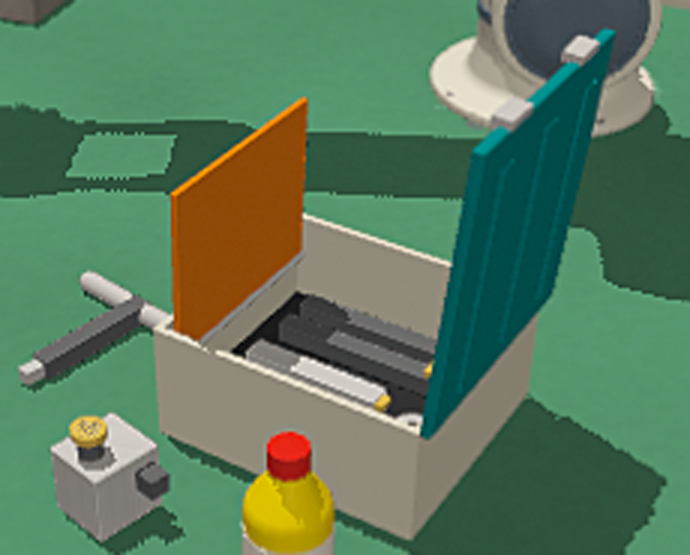

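```bash
cat >> h.py <<'E'
def crop(p): return (p[0]/3.3+165,p[1]/3.3+160)
P=np.array([plane("top",crop(p),.085) for p in [(260,135),(636,213),(567,556),(187,478)]])
ctr=P.mean(0); 
a=(P[0]-P[1]+P[3]-P[2]); ey=np.array([a[0],a[1],0]);
b=(P[0]-P[3]+P[1]-P[2]); ex=np.array([b[0],b[1],0]); ex/=np.linalg.norm(ex); ey/=np.linalg.norm(ey)
ex=ex+np.array([ey[1],-ey[0],0]); ex/=np.linalg.norm(ex); ey=np.array([-ex[1],ex[0],0])
C=np.array([ctr[0],ctr[1],0]); Rc=np.stack([ex,ey,[0,0,1]],1)
E
python3 - <<'E'
from h import *
from scipy.optimize import brentq
print([np.linalg.norm(P[i]-P[(i+1)%4]).round(4) for i in range(4)],C,np.degrees(np.arctan2(ex[1],ex[0])))
def yz(uv,f,lo,hi):
    o,d=ray("top",uv); o=Rc.T@(o-C); d=Rc.T@d
    def g(a):
        y,z=f(a); s=(z-o[2])/d[2]; return (o+s*d)[1]-y
    try:return brentq(g,lo,hi)
    except Exception: return g(lo),g(hi)
lid=lambda a:(95-192*np.cos(a)+8*np.sin(a),85+192*np.sin(a)+8*np.cos(a))
fl=lambda a:(-83+125*np.cos(a)-5*np.sin(a),58+125*np.sin(a)+5*np.cos(a))
m=lambda f:(lambda a:np.array(f(a))/1000)
for p in[(151,60),(58,492)]: print("lid",yz(crop(p),m(lid),1.5,2.2))
for p in[(632,213),(562,545)]: print("flap",yz(crop(p),m(fl),1.2,1.8))
for y,z in((-160,250),(-110,160),(100,330),(190,330)): print(y,z,C+Rc@np.array([0,y/1000,z/1000]))
E
```

```text
[np.float64(0.1895), np.float64(0.1716), np.float64(0.1891), np.float64(0.1717)] [ 0.53746049 -0.00340709  0.        ] -9.926455131135949
lid 1.6528094398821251
lid 1.649189485322109
flap 1.548067324201723
flap 1.5366385843758172
-160 250 [ 0.50987906 -0.16101186  0.25      ]
-110 160 [ 0.51849826 -0.11176037  0.16      ]
100 330 [0.55469889 0.0950959  0.33      ]
190 330 [0.57021344 0.18374858 0.33      ]
```

```bash
cat >> h.py <<'E'
def st():
    from cell import status
    s=status.read_state(); R=np.array(s["ee_rot"]); p=Rc.T@(np.array(s["tool_pos"])-C)
    print("t",round(s["clock"],2),"case xyz",(p*1000).round(1),"tip z",round(p[2]*1000-25,1),"yaw",np.degrees(np.arctan2(R[1,0],R[0,0])).round(2),"F case",(Rc.T@np.array(s["ft_force"])).round(2),"gap",s["finger_gap"])
E
python3 -m pendant '[[0,0,0,0,10.1],[0,0,0,0,10.1],[0,0,0,0,10],[0,0.0228,-0.0438,0,0],[0,0.0228,-0.0438,0,0],[0,0.0228,-0.0438,0,0],[0,0.0228,-0.0438,0,0],[0,0.0228,-0.0438,0,0],[0,0.0228,-0.0438,0,0],[0,0.0228,-0.0438,0,0],[0,0.0228,-0.0438,0,0],[0,0.0228,-0.0438,0,0],[0,0.0228,-0.0438,0,0],[0,0,0,0,0]]'; python3 -c "from h import *;st()"
```

```text
clock: 1.85
tool_pos: [0.5092, -0.168, 0.2553]
ee_rot: [[0.986, -0.168, -0.001], [-0.168, -0.986, 0.001], [-0.001, -0.001, -1.0]]
ft_force: [-0.2, 0.5, 0.1]
finger_gap: -0.003
gripper_force: 0.0
t 1.85 case xyz [   0.5 -167.   255.3] tip z 230.3 yaw -9.65 F case [-0.33  0.45  0.1 ] gap -0.00308691909272407
```

```bash
python3 -m pendant '[[0,0,0,0.035,0],[0,0,0,0.035,0],[0,0,-0.031,0,0],[0,0,-0.031,0,0],[0,0,-0.010,0,0],[0,0,-0.010,-0.002,0],[0,0,-0.009,0.002,0],[0,0,-0.009,0.002,0],[0,0,-0.009,0.003,0],[0,0,-0.008,0.004,0],[0,0,-0.008,0.005,0],[0,0,-0.008,0.005,0],[0,0,-0.007,0.006,0],[0,0,-0.007,0.006,0]]'
python3 - <<'E'
from h import *
st()
from cell import read_camera
im=read_camera("scene")[:,:,::-1]; cv2.imwrite("pics/s2.png",cv2.resize(im[50:310,200:470],None,fx=2,fy=2))
E
```

```text
clock: 3.6
tool_pos: [0.5334, -0.0254, 0.1548]
ee_rot: [[0.985, -0.172, -0.0], [-0.172, -0.985, 0.0], [-0.0, -0.0, -1.0]]
ft_force: [-1.4, -1.5, 1.5]
finger_gap: 0.001
gripper_force: 0.6
t 3.6 case xyz [ -0.2 -22.4 154.8] tip z 129.8 yaw -9.92 F case [-1.07 -1.71  1.5 ] gap 0.0012797261143737905
```

View pics/s2.png

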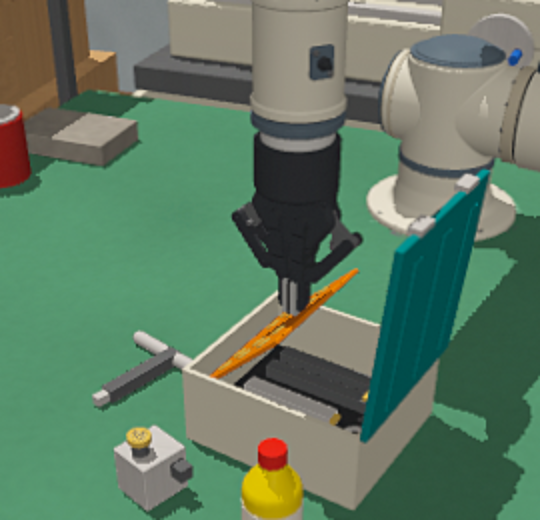

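```bash
python3 -m pendant '[[0,0,-0.006,0.007,0],[0,0,-0.006,0.008,0],[0,0,-0.005,0.008,0],[0,0,-0.004,0.008,0],[0,0,-0.003,0.008,0],[0,0,-0.003,0.009,0],[0,0,-0.001,0.009,0],[0,0,0,0.006,0],[0,0,0,0,0]]'; python3 -c "from h import *;st()"
```

```text
clock: 4.78
tool_pos: [0.5377, 0.0015, 0.0914]
ee_rot: [[0.985, -0.173, -0.002], [-0.173, -0.985, -0.0], [-0.001, 0.0, -1.0]]
ft_force: [0.1, -0.2, 0.0]
finger_gap: 0.0
gripper_force: 0.0
t 4.78 case xyz [-0.6  4.9 91.4] tip z 66.4 yaw -9.94 F case [ 0.08 -0.14  0.  ] gap 0.00035950156429929807
```

```bash
python3 -m pendant '[[0,0,0,0.002,0],[0,0,0,0.002,0],[0,0,0,0.001,0],[0,0,0,0,0]]'; python3 -c "from h import *;st()"
```

```text
clock: 5.28
tool_pos: [0.5383, 0.0016, 0.088]
ee_rot: [[0.985, -0.172, 0.001], [-0.172, -0.985, -0.0], [0.001, -0.0, -1.0]]
ft_force: [-1.7, 0.1, 4.4]
finger_gap: -0.002
gripper_force: 2.3
t 5.28 case xyz [-0.1  5.1 88. ] tip z 63.0 yaw -9.93 F case [-1.65 -0.15  4.37] gap -0.002404109652661025
```

```bash
python3 -m pendant '[[0,0,0,0.002,0],[0,0,0,0.002,0],[0,0,0,0,0]]'; python3 -c "from h import *;st()"
```

```text
clock: 5.65
tool_pos: [0.5385, 0.0016, 0.0877]
ee_rot: [[0.985, -0.172, 0.002], [-0.172, -0.985, -0.0], [0.002, -0.0, -1.0]]
ft_force: [-11.2, 0.9, 23.1]
finger_gap: 0.001
gripper_force: 11.1
t 5.65 case xyz [ 0.1  5.1 87.7] tip z 62.7 yaw -9.93 F case [-11.23  -1.07  23.11] gap 0.0006677294075276856
```

```bash
python3 -m pendant '[[0,0,0,-0.030,0],[0,0,0,-0.054,0],[0,0,0,-0.054,0],[0,0,0,-0.054,0],[0,0,0,-0.054,0],[0,0,0,-0.040,0],[0,0,0,0,0]]'
python3 - <<'E'
from h import *
st()
from cell import read_camera
im=read_camera("scene")[:,:,::-1]; cv2.imwrite("pics/s3.png",cv2.resize(im[0:310,200:500],None,fx=1.9,fy=1.9))
E
```

```text
clock: 6.52
tool_pos: [0.5388, 0.0016, 0.3733]
ee_rot: [[0.985, -0.173, 0.007], [-0.173, -0.985, -0.001], [0.007, -0.001, -1.0]]
ft_force: [-0.4, 0.1, 0.3]
finger_gap: -0.0
gripper_force: 0.0
t 6.53 case xyz [  0.4   5.1 373.3] tip z 348.3 yaw -9.93 F case [-0.4   0.01  0.28] gap -0.00021580304262829416
```

View pics/s3.png

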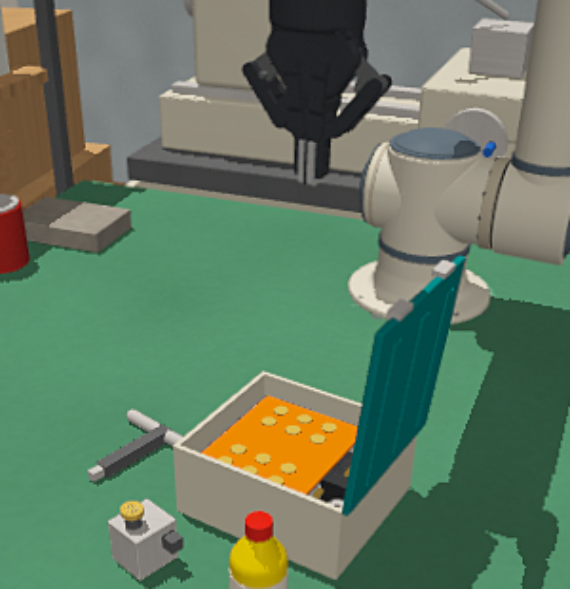

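```bash
python3 -m pendant '[[0,0,0.048,0,0],[0,0,0.048,0,0],[0,0,0.048,0,0],[0,0,0.048,0,0],[0,0,0,0.035,0],[0,0,0,0.035,0],[0,0,0,0.025,0],[0,0,-0.02,0,0],[0,0,-0.02,0,0],[0,0,-0.01,0,0],[0,0,0,0,0]]'
python3 - <<'E'
from h import *
st()
from cell import read_camera
im=read_camera("scene")[:,:,::-1]; cv2.imwrite("pics/s4.png",cv2.resize(im[0:310,200:500],None,fx=1.9,fy=1.9))
E
```

```text
clock: 7.95
tool_pos: [0.5142, -0.1371, 0.2755]
ee_rot: [[0.985, -0.17, 0.002], [-0.17, -0.985, -0.001], [0.002, 0.0, -1.0]]
ft_force: [1.0, -0.7, -0.4]
finger_gap: -0.003
gripper_force: 0.0
t 7.95 case xyz [ 1.000e-01 -1.357e+02  2.755e+02] tip z 250.5 yaw -9.81 F case [ 1.12 -0.55 -0.43] gap -0.0031730271231085205
```

View pics/s4.png

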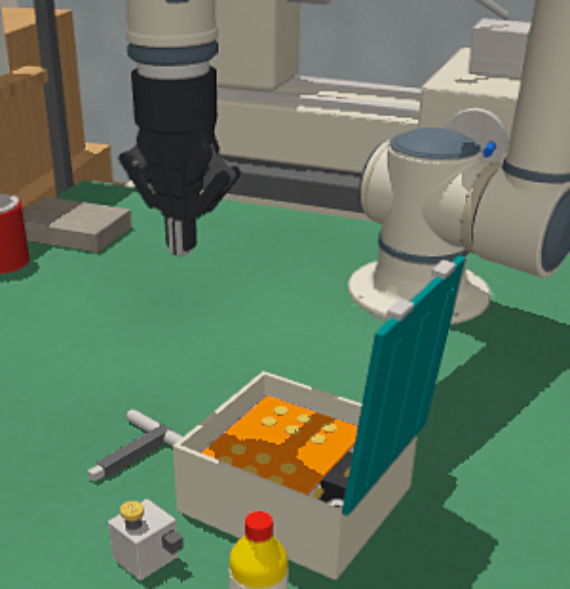

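I had the sign of dy reversed, so the tool went to −y. It touched nothing. I'll raise it and cross to the lid's outer side.

```bash
python3 -m pendant '[[0,0,0,-0.05,0],[0,0,0,-0.05,0],[0,0,-0.0475,0,0],[0,0,-0.0475,0,0],[0,0,-0.0475,0,0],[0,0,-0.0475,0,0],[0,0,-0.0475,0,0],[0,0,-0.0475,0,0],[0,0,-0.0475,0,0],[0,0,0,0,0]]'
python3 - <<'E'
from h import *
st()
E
```

```text
clock: 9.25
tool_pos: [0.5713, 0.1918, 0.3733]
ee_rot: [[0.986, -0.169, -0.001], [-0.169, -0.986, 0.0], [-0.001, 0.0, -1.0]]
ft_force: [0.6, 0.3, 0.1]
finger_gap: 0.003
gripper_force: 0.0
t 9.25 case xyz [-3.000e-01  1.981e+02  3.733e+02] tip z 348.3 yaw -9.72 F case [0.56 0.36 0.09] gap 0.0029511869570459552
```

```bash
python3 -m pendant '[[0,0,0,0.035,0],[0,0,0,0.035,0],[0,0,0,0.03,0],[0,0,-0.03,0,0],[0,0,-0.024,0,0],[0,0,-0.008,0,0],[0,0,-0.008,0,0],[0,0,-0.008,0,0],[0,0,-0.01,0,0],[0,0,-0.01,0,0],[0,0,-0.01,0,0],[0,0,-0.01,0.001,0],[0,0,-0.01,0.001,0],[0,0,-0.01,0.002,0]]'
python3 - <<'E'
from h import *
st()
from cell import read_camera
im=read_camera("scene")[:,:,::-1]; cv2.imwrite("pics/s5.png",cv2.resize(im[0:310,200:500],None,fx=1.9,fy=1.9))
E
```

```text
clock: 11.0
tool_pos: [0.5949, 0.326, 0.2702]
ee_rot: [[0.985, -0.172, 0.0], [-0.172, -0.985, 0.0], [0.0, -0.0, -1.0]]
ft_force: [-0.2, -0.1, -0.6]
finger_gap: 0.002
gripper_force: 0.0
t 11.0 case xyz [-2.000e-01  3.343e+02  2.702e+02] tip z 245.2 yaw -9.92 F case [-0.16 -0.1  -0.63] gap 0.001886424929399522
```

View pics/s5.png

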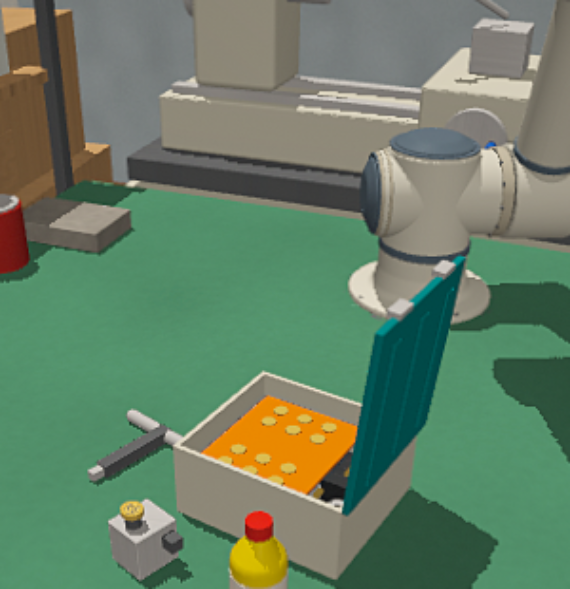

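The sign slipped again: −dy is case +y. The lid is still untouched and the arm is clear. I'll now push with +dy.

```bash
python3 -m pendant '[[0,0,0.0475,0,0],[0,0,0.0475,0,0],[0,0,0.0475,0,0],[0,0,0.0375,-0.003,0],[0,0,0.01,0,0],[0,0,0.008,0,0],[0,0,0.008,0,0],[0,0,0.008,0,0],[0,0,0.01,0,0],[0,0,0.01,0,0],[0,0,0.01,0,0],[0,0,0.01,0.001,0],[0,0,0.01,0.001,0],[0,0,0.01,0.002,0]]'
python3 - <<'E'
from h import *
st()
from cell import read_camera
im=read_camera("scene")[:,:,::-1]; cv2.imwrite("pics/s6.png",cv2.resize(im[0:310,200:500],None,fx=1.9,fy=1.9))
E
```

```text
clock: 12.8
tool_pos: [0.5474, 0.0546, 0.2691]
ee_rot: [[0.985, -0.173, -0.0], [-0.173, -0.985, -0.0], [-0.0, 0.0, -1.0]]
ft_force: [1.1, 2.4, -0.7]
finger_gap: 0.001
gripper_force: 1.2
t 12.8 case xyz [-2.000e-01  5.890e+01  2.691e+02] tip z 244.1 yaw -9.93 F case [ 0.67  2.56 -0.65] gap 0.000978721945566322
```

View pics/s6.png

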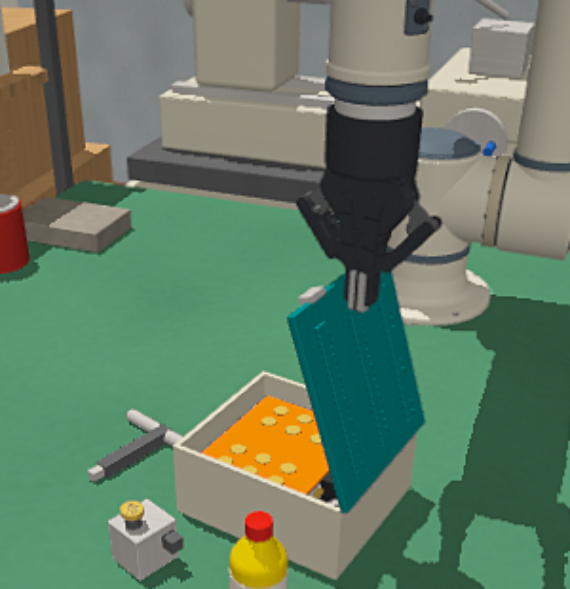

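```bash
python3 -m pendant '[[0,0,0.008,0.002,0],[0,0,0.008,0.003,0],[0,0,0.008,0.003,0],[0,0,0.0085,0.005,0],[0,0,0.0085,0.005,0],[0,0,0.0085,0.005,0],[0,0,0.011,0.0095,0],[0,0,0.011,0.0095,0],[0,0,0.009,0.0115,0],[0,0,0.009,0.0115,0],[0,0,0.007,0.013,0],[0,0,0.007,0.013,0],[0,0,0.005,0.014,0],[0,0,0.005,0.014,0],[0,0,0.003,0.013,0],[0,0,0.001,0.010,0],[0,0,0,0,0]]';python3 -c "from h import *;st()"
```

```text
clock: 14.98
tool_pos: [0.5267, -0.0603, 0.126]
ee_rot: [[0.985, -0.173, -0.002], [-0.173, -0.985, 0.0], [-0.002, 0.0, -1.0]]
ft_force: [0.4, 0.7, 0.8]
finger_gap: 0.001
gripper_force: 0.0
t 14.97 case xyz [ -0.8 -57.9 126. ] tip z 101.0 yaw -9.93 F case [0.26 0.71 0.75] gap 0.0007939754393641822
```

```bash
python3 -m pendant '[[0,0,0,0.002,0],[0,0,0,0.002,0],[0,0,0,0.002,0],[0,0,0,0.002,0],[0,0,0,0,0]]';python3 -c "from h import *;st()"
```

```text
clock: 15.6
tool_pos: [0.5273, -0.0603, 0.1191]
ee_rot: [[0.985, -0.172, -0.0], [-0.172, -0.985, 0.0], [-0.0, -0.0, -1.0]]
ft_force: [-0.4, -0.2, 0.3]
finger_gap: 0.003
gripper_force: 0.0
t 15.6 case xyz [ -0.2 -57.8 119.1] tip z 94.1 yaw -9.93 F case [-0.31 -0.29  0.31] gap 0.0031857768715402492
```

```bash
python3 -m pendant '[[0,0,0,0.002,0],[0,0,0,0.002,0],[0,0,0,0,0]]';python3 -c "from h import *;st()"
```

```text
clock: 15.98
tool_pos: [0.5273, -0.0604, 0.1179]
ee_rot: [[0.985, -0.172, 0.001], [-0.172, -0.985, -0.0], [0.001, 0.0, -1.0]]
ft_force: [-6.7, 0.9, 12.7]
finger_gap: -0.006
gripper_force: 6.5
t 15.97 case xyz [ -0.2 -57.9 117.9] tip z 92.9 yaw -9.92 F case [-6.78 -0.31 12.74] gap -0.005564372274348896
```

Tip at 92.9 mm and the force is rising, so the lid is on its stop. A little more push to confirm, then retreat.

```bash
python3 -m pendant '[[0,0,0,0.002,0],[0,0,0,0,0]]';python3 -c "from h import *;st()"; python3 -m pendant '[[0,0,0,-0.03,0],[0,0,0,-0.05,0],[0,0,0,-0.05,0],[0,0,0,-0.05,0],[0,0,0.04,0,0],[0,0,0.05,0,0],[0,0,0.05,0,0],[0,0,0.04,0,0],[0,0,0,0,0],[0,0,0,0,0]]'
python3 - <<'E'
from h import *
st()
from cell import read_camera
im=read_camera("scene")[:,:,::-1]; a=cv2.resize(im[130:350,200:470],None,fx=1.45,fy=1.45)
b=read_camera("top")[:,:,::-1][140:360,170:440]; b=cv2.resize(b,None,fx=1.45,fy=1.45)
cv2.imwrite("pics/s7.png",np.hstack([a,b]))
E
```

```text
clock: 16.23
tool_pos: [0.5274, -0.0604, 0.1179]
ee_rot: [[0.985, -0.172, 0.002], [-0.172, -0.985, -0.001], [0.002, 0.0, -1.0]]
ft_force: [-10.9, 1.8, 21.7]
finger_gap: 0.001
gripper_force: 10.7
t 16.23 case xyz [-1.000e-01 -5.790e+01  1.179e+02] tip z 92.9 yaw -9.92 F case [-11.05  -0.13  21.67] gap 0.0012745524980877741
clock: 17.48
tool_pos: [0.4963, -0.2373, 0.293]
ee_rot: [[0.985, -0.173, -0.0], [-0.173, -0.985, 0.001], [-0.0, -0.001, -1.0]]
ft_force: [0.4, -0.6, 0.0]
finger_gap: 0.0
gripper_force: 0.0
t 17.48 case xyz [-2.000e-01 -2.375e+02  2.930e+02] tip z 268.0 yaw -9.94 F case [ 0.5  -0.55  0.04] gap 0.0001752633308486973
```

View pics/s7.png

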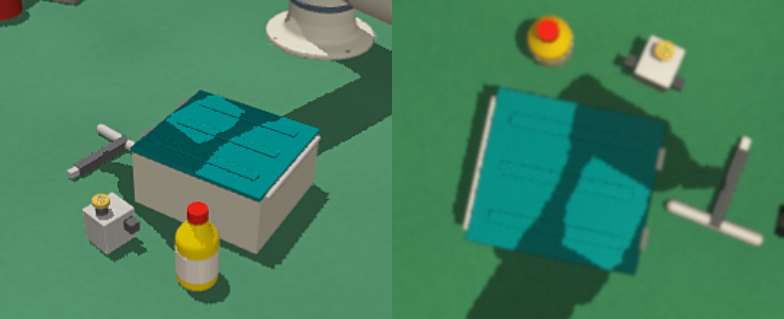

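The lid lies flat on the rim, the bystanders are where they were, and the robot is clear.

```bash
python3 -c "from cell import env; print(env.sign_off())"
```

```text
the job is handed in; nothing more can be done
None
```

The orange flap was pushed fully down first, then the teal lid was shut on top of it; nothing else was touched, the robot is clear, and the job was handed in at about 17.5 s of the 54 s allowed.

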